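# Re-aim the cordless bench lamp and hold its foot bolt for tightening

## Robot

A 7-joint arm with a two-finger parallel gripper is mounted at the origin on a cart in front of the work surface, level with it; the furniture and walls round the work are solid. World frame = base frame: x ahead of the robot, y to its left, z up, the work surface at z = 0. Lengths are in m, angles in rad, forces in N, time in s.
With the tool pointing down it reaches from about 0.425 to 0.925 m from the base axis. Payload 6.8 kg.
Tool frame: the origin (TCP) lies between the finger pads, 19 mm behind the fingertips; this is the grasp point; z points along the fingers, y is the line along which they close (so a half turn about z gives the same grasp; the last joint's range is limited). The gripper opens to 85 mm and grips with 20 to 120 N. Pads are 22 mm wide; open, the fingers measure 114 mm over their backs; the gripper's body (76 mm by 85 mm) begins 54 mm behind the grasp point. The pads swing forward as they close: fully open they stand 13 mm farther back than shut.
Start: joints at [-1.237, 0.477, 0.022, 1.555, -0.011, 1.109, -0.083], TCP at [0.289, 0.61, 0.25] pointing down, gripper open.
Joint ranges: [-2.96, 2.96], [-0.34, 2.1], [-1.41, 1.46], [0.24, 2.44], [-1.37, 4.51], [0.17, 1.92], [-2.96, 2.96]. Speed limits (rad/s): [2.39, 2.39, 3.14, 3.14, 3.14, 3.14, 3.14].

## Interface

Orientations are given as a rotation vector (axis times angle).
In Python, from bench import r, grab_frame, camera_info gives the robot as it stands.
- The arm moves only by the tool pendant, called after "Request:" as name(argument=value, ...) on one line, values as JSON. Schema: {"type":"object","properties":{"rows":{"type":"string"},"aperture":{"type":"number"},"force":{"type":"number"},"only":{"type":"string"},"quiet":{"type":"boolean"},"lines":{"type":"string"}},"required":["rows"],"additionalProperties":false}. rows is a string of 1 to 5 rows, parted by semicolons, with the numbers parted by commas; each row has 6 numbers: dx, dy, dz in normalised numbers (1 is 0.25 m), then a rotation vector rx, ry, rz in shares of 45 degrees (1.0 is 45 degrees); each row is the pose to reach, as a shift and turn from the pose commanded when the call began, along the tool's axes at that moment; what a row does not reach only later rows make up. A row lasts 1/10 s, in which the tool goes at most 0.05 m and 0.15 rad, less where a joint would pass 70% of its speed; a pose out of reach is approached as far as the arm can. aperture is the finger opening in m, set as the call begins (left out keeps the last). The fingers move at their own pace and stop on an object; force is the grip in N (left out, the last holds). Time passes only in rows, so rows that do not move let the fingers close. The tool returns the time, the measured TCP pose, the force, the opening and the grip force at its end. only (a regular expression) keeps the lines of the reply that match it, lines (a string "A,B") keeps lines A to B, and quiet returns only ok. Input that does not fit is refused with a message, and nothing moves.
- r.get_obs(): the state, without advancing time (a new reading comes with each control period).
- grab_frame(name): name is "side" or "top"; returns (picture, depth): 480x640x3 uint8, blue, green, red; 480x640 float32, m along the optical axis (not along the pixel's ray), 0 where there is no reading.
- camera_info(name): a dict with "camera_matrix" (3x3 intrinsics, pixels), "R" (3x3) and "t" (3): a world point X has camera coordinates R X + t. Camera axes: x right, y down, z forward; pixel columns grow to the right and rows downward; lengths in m; the calibration is good to about 2 mm. A picture is of the moment at which its call begins. camera_info takes no time and is no camera call.
- r.hand_in(): hands the job in; it is judged then, once.
The state is a dict: "clock": time; "joints": joint angles; "qvel": joint speeds; "tau": joint torques, N m; "tcp_pos": TCP position; "orientation": TCP orientation; "contact_force": force on the tool from outside, world axes, zero at the start; "moment": the same for the moment, N m; "grip_width": finger opening in m; "gripper_force": force on a finger pad.
Only numpy, scipy, OpenCV 4.12 (cv2) and the standard library are available. Lean on these libraries where they do the work, as an engineer would, in place of code of your own. Each camera call takes 0.05 s, during which the arm holds its last target. There are 200 camera calls.

## Task

The cordless lamp on the bench has slumped back and swung round on its foot bolt: stand the lamp upright and turn it square to its grey base plate, so that the two red marks at the back line up. Then reach down into the gap between the bracket and the battery dock, bring the fingers well down over the hexagon bolt head, grip it firmly across two of its flats without turning the bolt, and finish while still holding it, with the lamp still set, so that I can tighten the nut from under the bench. Leave the wrench, the screw jar and the tape measure where they are.

Things in the scene. Friction and masses are not known exactly. Their poses are not given: they have to be found in the camera images.
- base: grey steel base plate 215 x 150 x 8 mm, fixed to the bench. Origin on the vertical bolt axis at bench height (z 0); x points to the rear of the lamp (battery side), y to its left, z up; the plate reaches from x -80 to +135 mm. A dark stepped bracket carrying lamp and battery turns on it about the bolt; one red mark is on the plate's rear edge, one on the bracket's foot
- gap (a point): on the bolt axis, 50 mm above the bench, in the gap; turns with the bracket, x to the rear. Here the bracket's upright web has its rear face at x -27 mm and its top at 50 mm above the bench; the battery dock begins at x +29 (wall 46 mm above the bench), the battery, 71 mm above the bench, spans x +43 to +114. The gap is open to both sides (y); its floor is 13 mm above the bench
- swivel (a joint): turn of bracket and lamp about the vertical bolt axis (rad), positive anticlockwise seen from above; 0 = square to the base plate, red marks in line. Stays where it is left (dry friction about 0.35 Nm); stops at -0.9 and 0.9
- tilt (a joint): tilt of the lamp head about a level axis along the bracket's y, 92 mm in front of the bolt axis and 109 mm above the bench (rad): 0 = upright, positive = top leaning back over the bolt. Stays where it is left (dry friction about 0.35 Nm); stops at -0.4 and 0.9
- handle (a point): middle of the lamp's carrying handle: a round black bar 15 mm thick, 100 mm free length, along the lamp's y, 95 mm from the tilt axis and 45 mm above the top of the head. The head is black with orange corners, 150 mm wide, 100 mm high, 30 mm thick, bright face to the front. The point's axes turn with the lamp head: x to its rear, y along the bar
- bolt (a joint): turn of the foot bolt about its vertical axis relative to the base plate (rad), positive anticlockwise from above; at 0 two flats face exactly to the base plate's +y and -y. Finger tight: it turns in the fingers with about 0.12 Nm
- bolt_head (a point): centre of the hexagon bolt head, on the bolt axis, 22 mm above the bench; bright steel, 24 mm across flats, 10 mm high (17 to 27 mm above the bench), on a washer of 30 mm diameter and 4 mm thickness. The point turns with the bolt. Tips 8 mm below the top of the head (19 mm above the bench) clear the washer
- bolt_corner (a point): one corner of the bolt head, 13.9 mm from the bolt axis, at half its height; along +x of the base plate when the bolt is at 0
- wrench: open-ended steel wrench 189 mm long lying right of the lamp; origin at the centre of its underside. A bystander
- jar: clear jar of screws with tan lid, 59 mm diameter, 88 mm high, left of the lamp; origin at the centre of its underside. A bystander
- tape: yellow and black tape measure 39 x 82 x 66 mm, left behind the lamp; origin at the centre of its underside. A bystander

How it is judged:
By the outcome, as a careful person would: the job done as asked, in the order asked, and still so for the second after the job is handed in, while the arm keeps its last pose, push and grip.
It also fails if it takes over 45 s, if anything falls off the work surface, if the arm or the gripper's body presses on something with over 40 N, if the wrist force passes 120 N, or if a joint passes its speed limit or range.

## Working session

There is one attempt and no reset: what is moved stays moved. The work goes in short steps, Python scripts to look and compute and a tool call to move; the robot and the scene stay as the last step left them, time stands still between calls to the robot, and variables do not carry over. Pictures are saved under pics/ and viewed, at most 10 in all, crops included, and the job is handed in when it is done.

```bash
ls; mkdir -p pics; cat > h.py <<'E'
import numpy as np, cv2
from bench import r, grab_frame, camera_info
from scipy.spatial.transform import Rotation as Ro
def cam(n):
    c=camera_info(n); return np.array(c["camera_matrix"]),np.array(c["R"]),np.array(c["t"])
def cloud(n,d):
    K,R,t=cam(n); v,u=np.mgrid[0:480,0:640]
    p=np.stack([(u-K[0,2])/K[0,0]*d,(v-K[1,2])/K[1,1]*d,d],-1)
    return (p-t)@R
def proj(n,X):
    K,R,t=cam(n); p=(np.atleast_2d(X)@R.T+t)@K.T; return p[:,:2]/p[:,2:]
E
python3 - <<'E'
from h import *
for n in("side","top"):
    p,d=grab_frame(n); cv2.imwrite(f"pics/{n}0.png",p); np.savez(f"{n}0.npz",p=p,d=d)
    K,R,t=cam(n); print(n,-R.T@t,R[2],K[0,0])
o=r.get_obs(); print(o["clock"],o["orientation"],Ro.from_rotvec(o["orientation"]).as_matrix().round(3))
E
```

```text
pics
side [ 1.12031477 -0.12760751  0.93853771] [-0.52383543  0.17904176 -0.83279079] 490.20559972324105
top [0.46536834 0.02915698 1.08595952] [ 0.16681129 -0.00468777 -0.9859777 ] 465.3865944454555
0.1 [-6.88337702e-01 -3.06503622e+00  2.51405726e-03] [[-0.904  0.428 -0.001]
 [ 0.428  0.904 -0.002]
 [-0.    -0.002 -1.   ]]
```

View pics/side0.png

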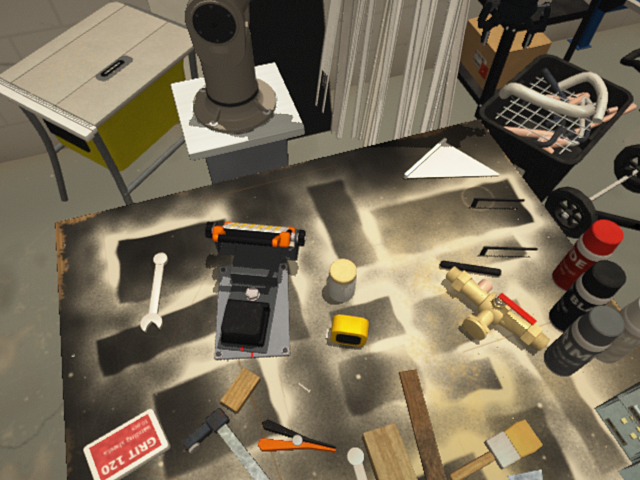

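View pics/top0.png

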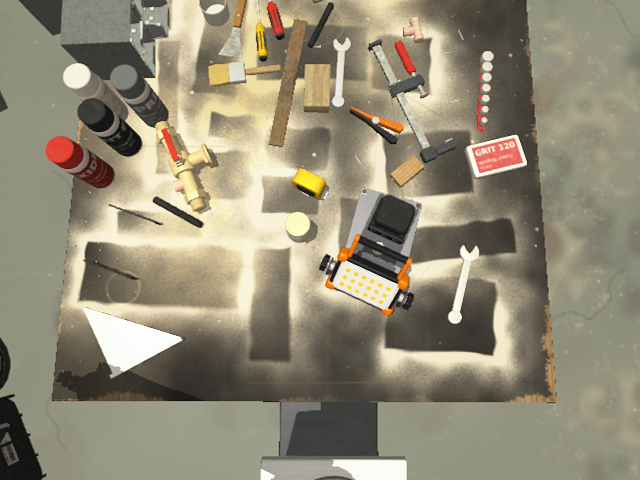

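Side view: the lamp leans back at (255,237) and the battery is at (245,325). The red marks are near (245,352) and the bolt head near (252,294). In the top view the lamp is at (370,250). I'll take enlarged crops of both next.

```bash
python3 - <<'E'
from h import *
s=np.load("side0.npz")["p"]; t=np.load("top0.npz")["p"]
a=cv2.resize(s[215:363,198:310],None,fx=4,fy=4,interpolation=cv2.INTER_CUBIC)
b=cv2.resize(t[180:320,315:427],None,fx=3,fy=3,interpolation=cv2.INTER_CUBIC)
o=np.zeros((592,448+336,3),np.uint8); o[:592,:448]=a; o[:420,448:]=b
cv2.imwrite("pics/c0.png",o)
E
```

```text
(no output)
```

View pics/c0.png

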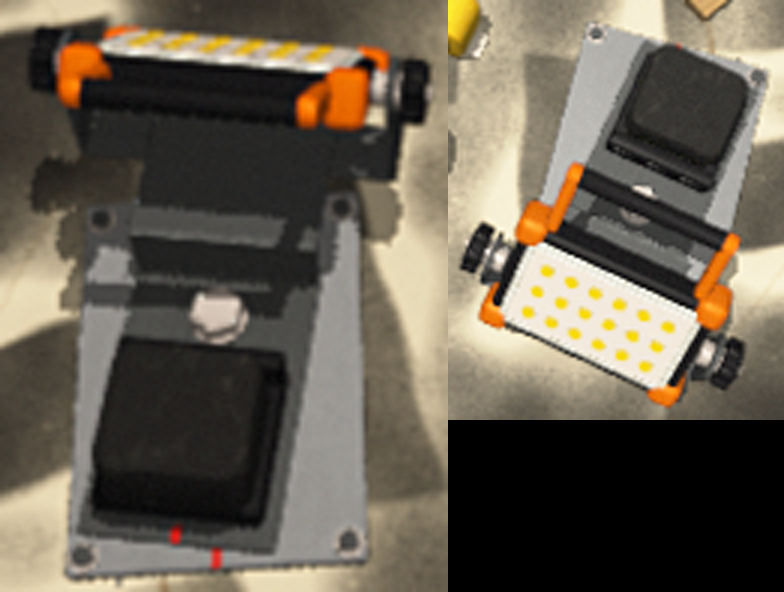

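Left crop: the plate's rear corners are at about (68,577) and (366,563), with screws at (100,217), (341,206), (82,553) and (348,540). The bracket's red mark is at (176,534), the plate's at (217,558), and the bolt head at (218,314). In the right crop the handle bar runs from (580,172) to (735,245).

```bash
python3 - <<'E'
from h import *
def unproj(n,uv,z):
    K,R,t=cam(n); uv=np.atleast_2d(uv); d=np.c_[(uv-K[:2,2])/[K[0,0],K[1,1]],np.ones(len(uv))]@R
    c=-R.T@t; return c+d*((np.array(z)-c[2])/d[:,2])[:,None]
S=lambda a:198+(np.array(a)[:,0]+.5)/4-.5,
def s(a): a=np.array(a,float); return np.c_[198+(a[:,0]+.5)/4-.5,215+(a[:,1]+.5)/4-.5]
def t(a): a=np.array(a,float); return np.c_[315+(a[:,0]-448+.5)/3-.5,180+(a[:,1]+.5)/3-.5]
P=unproj("side",s([[100,217],[341,206],[82,553],[348,540],[68,577],[366,563],[217,558]]),[.009]*4+[.008]*3); print("side",P.round(4))
sy=lambda a,b:np.arctan2(*(a-b)[1::-1])
print("yaws",[sy(P[2],P[0]),sy(P[3],P[1])],sy(P[1],P[0])-np.pi/2,sy(P[5],P[4])-np.pi/2,"centre",P[:4].mean(0))
Q=unproj("top",t([[596,33],[757,77]]),[.009]*2); print("top screws",Q.round(4),sy(Q[0],Q[1])-np.pi/2)
m=unproj("side",s([[176,534]]),[.012]);b=unproj("side",s([[218,314]]),[.025]);bt=unproj("top",t([[641,203]]),[.026]);print("mark,bolt",m,b,bt)
# cloud based
for n in("side","top"):
    z=np.load(n+"0.npz"); W=cloud(n,z["d"]); p=z["p"].astype(int)
    ok=(z["d"]>0)&(W[...,0]>.38)&(W[...,0]<.75)&(W[...,1]>-.25)&(W[...,1]<.08)
    bat=ok&(abs(W[...,2]-.071)<.004)&(p.max(-1)<70)
    q=W[bat][:,:2]; print(n,"bat",len(q),cv2.minAreaRect(q.astype(np.float32)),q.mean(0))
    og=ok&(p[...,2]>200)&(p[...,0]<70)&(W[...,2]>.05); q=W[og]; print("orange",len(q),q.min(0),q.max(0))
    wh=ok&(W[...,2]>.09)&(p.min(-1)>150); q=W[wh]; 
    if len(q)>20:
        c=q.mean(0);u,sv,v=np.linalg.svd(q-c); print("face",len(q),c,v,sv/np.sqrt(len(q)))
    hb=ok&(W[...,2]>.09); print("max z",W[hb][:,2].max())
z=np.load("top0.npz");W=cloud("top",z["d"])
for a in([580,172],[655,208],[735,245],[608,186],[705,231]):
    u,v=t([a])[0].round().astype(int); print("bar",W[v,u])
E
```

```text
side [[ 0.53   -0.1502  0.009 ]
 [ 0.5653 -0.0224  0.009 ]
 [ 0.7172 -0.2005  0.009 ]
 [ 0.7527 -0.0736  0.009 ]
 [ 0.7268 -0.2097  0.008 ]
 [ 0.7667 -0.0684  0.008 ]
 [ 0.7407 -0.1377  0.008 ]]
yaws [np.float64(-0.2623927763546244), np.float64(-0.2663117413135114)] -0.2702269665108521 -0.27506679133490985 centre [ 0.64131563 -0.11165549  0.009     ]
top screws [[ 0.7524 -0.0728  0.009 ]
 [ 0.7174 -0.2     0.009 ]] -0.26924958030715107
mark,bolt [[ 0.72368869 -0.15387524  0.012     ]] [[ 0.61782708 -0.10392065  0.025     ]] [[ 0.61381944 -0.10441675  0.026     ]]
side bat 1162 ((0.6271907687187195, -0.10465778410434723), (0.173026442527771, 0.2088126540184021), 67.55628967285156) [ 0.68697365 -0.13589934]
orange 364 [ 0.46976632 -0.14917193  0.056855  ] [0.74981363 0.06605584 0.18806464]
face 199 [ 0.53871864 -0.06019261  0.13311804] [[ 0.33931306  0.93286527 -0.12095055]
 [-0.6694077   0.14912563 -0.72777392]
 [-0.66087818  0.32790842  0.67506747]] [0.04013796 0.01988012 0.00216535]
max z 0.18810187794583488
top bat 867 ((0.6151667833328247, -0.10491364449262619), (0.16902092099189758, 0.2198319137096405), 65.33478546142578) [ 0.68353228 -0.13604074]
orange 710 [ 0.46290019 -0.14695175  0.05590148] [0.74998782 0.06840646 0.18813504]
face 1527 [ 0.52459597 -0.06149882  0.12090188] [[-0.44924537 -0.89323446  0.01762938]
 [ 0.62299173 -0.29906325  0.72280182]
 [-0.6403592   0.33569833  0.69083046]] [0.04176378 0.02280996 0.00503242]
max z 0.19059994790057563
bar [ 0.61173677 -0.04539432  0.18536122]
bar [ 0.58798571 -0.09377367  0.18743652]
bar [ 0.56486711 -0.1440448   0.18656621]
bar [ 0.60200113 -0.06299822  0.18482447]
bar [ 0.57273035 -0.1249946   0.18528795]
```

Estimates so far: bolt axis about (0.615,-0.104), plate yaw -0.268, bracket yaw about -0.44, tilt about 0.73. The handle centre is about (0.588,-0.0945,0.180). Next I'll move above the bar with the closing line perpendicular to it.

The rows are not in the units I measure in: shifts go in shares of 0.25 m and turns go in shares of 45 degrees. I convert before sending: -0.03 m / 0.25 = -0.12.

```bash
cat >> h.py <<'E'
def down(a):  # tool down, tool y (closing line) at world angle a
    y=np.array([np.cos(a),np.sin(a),0]); z=np.array([0,0,-1.]); return np.c_[np.cross(y,z),y,z]
def go(p,a):
    o=r.get_obs(); R0=Ro.from_rotvec(o["orientation"]).as_matrix()
    print("d",(R0.T@(np.array(p)-o["tcp_pos"])).round(4),"r",Ro.from_matrix(R0.T@down(a)).as_rotvec().round(4),"dist",np.linalg.norm(np.array(p)-o["tcp_pos"]).round(3))
E
python3 -c "
from h import *
go([.588,-.0945,.28],-.44)"
```

```text
d [-0.5719 -0.5086 -0.0299] r [-1.200e-03  1.400e-03  1.569e+00] dist 0.766
```

Request:
pendant(rows="0,0,-0.12,0,0,0", aperture=0.05, force=40)

```text
clock: 0.2
tcp_pos: [0.2874, 0.6077, 0.2752]
orientation: [-0.688, -3.064, 0.015]
contact_force: [-0.6, -0.4, 0.2]
grip_width: 0.0729
gripper_force: 0.0
```

Scaled: -0.19 m / 0.25 = -0.76, -0.17 m / 0.25 = -0.68, 0.5 rad / 0.7854 = 0.6366.

Request:
pendant(rows="-0.152,-0.136,0,0,0,0.1273;-0.304,-0.272,0,0,0,0.2546;-0.456,-0.408,0,0,0,0.382;-0.608,-0.544,0,0,0,0.5093;-0.76,-0.68,0,0,0,0.6366")

```text
clock: 0.7
tcp_pos: [0.3861, 0.3777, 0.2797]
orientation: [-1.431, -2.797, 0.001]
contact_force: [1.4, 1.0, 0.1]
grip_width: 0.0499
gripper_force: 0.0
```

```bash
python3 -c "
from h import *
go([.588,-.0945,.28],-.44)"
```

```text
d [-5.011e-01 -1.125e-01 -2.000e-04] r [-4.0000e-04  3.0000e-04  1.0649e+00] dist 0.514
```

Scaled: -0.24 m / 0.25 = -0.96, -0.196 m / 0.25 = -0.784, 0.55 rad / 0.7854 = 0.7003.

Request:
pendant(rows="-0.196,-0.044,0,0,0,0.1401;-0.392,-0.088,0,0,0,0.2801;-0.588,-0.132,0,0,0,0.4202;-0.784,-0.176,0,0,0,0.5602;-0.96,-0.216,0,0,0,0.7003")

```text
clock: 1.2
tcp_pos: [0.4836, 0.1515, 0.28]
orientation: [-2.138, -2.302, 0.0]
contact_force: [0.8, 0.3, -0.2]
grip_width: 0.0503
gripper_force: 0.0
```

```bash
python3 -c "
from h import *
go([.588,-.0945,.28],-.44)"
```

```text
d [-2.53e-01  8.60e-02 -1.00e-04] r [-1.000e-04 -0.000e+00  5.137e-01] dist 0.267
```

Scaled: -0.233 m / 0.25 = -0.932, -0.188 m / 0.25 = -0.752, 0.51 rad / 0.7854 = 0.6494.

Request:
pendant(rows="-0.188,0.064,0,0,0,0.1273;-0.376,0.128,0,0,0,0.2546;-0.564,0.192,0,0,0,0.382;-0.752,0.256,0,0,0,0.5093;-0.932,0.316,0,0,0,0.6494")

```text
clock: 1.7
tcp_pos: [0.5807, -0.074, 0.2799]
orientation: [-2.649, -1.689, 0.0]
contact_force: [0.3, 0.4, 0.8]
grip_width: 0.0504
gripper_force: 0.0
```

Request:
pendant(rows="0,0,0,0,0,0;0,0,0,0,0,0")

```text
clock: 1.9
tcp_pos: [0.5802, -0.0734, 0.2795]
orientation: [-2.647, -1.692, 0.002]
contact_force: [-0.2, 0.4, -0.8]
grip_width: 0.0502
gripper_force: 0.0
```

```bash
python3 -c "
from h import *
go([.588,-.0945,.18],-.44)"
```

```text
d [-0.0158  0.016   0.0995] r [-0.0008  0.0009  0.0065] dist 0.102
```

Scaled: 0.1 m / 0.25 = 0.4, 0.08 m / 0.25 = 0.32.

Request:
pendant(rows="-0.064,0.064,0.12,0,0,0;-0.064,0.064,0.24,0,0,0;-0.064,0.064,0.32,0,0,0;-0.064,0.064,0.4,0,0,0;-0.064,0.064,0.4,0,0,0")

```text
clock: 2.4
tcp_pos: [0.5862, -0.0907, 0.1772]
orientation: [-2.639, -1.697, 0.007]
contact_force: [0.3, 0.4, -0.2]
grip_width: 0.05
gripper_force: 0.0
```

```bash
python3 -c "
from h import *
go([.588,-.0945,.18],-.44)
p,d=grab_frame('side');t,_=grab_frame('top')
cv2.imwrite('pics/a.png',np.hstack([cv2.resize(p[130:330,180:320],None,fx=2.8,fy=2.8),cv2.resize(t[150:350,300:440],None,fx=2.8,fy=2.8)]))"
```

```text
d [-0.0027  0.0032 -0.0028] r [-0.0059  0.0013  0.0122] dist 0.005
```

View pics/a.png

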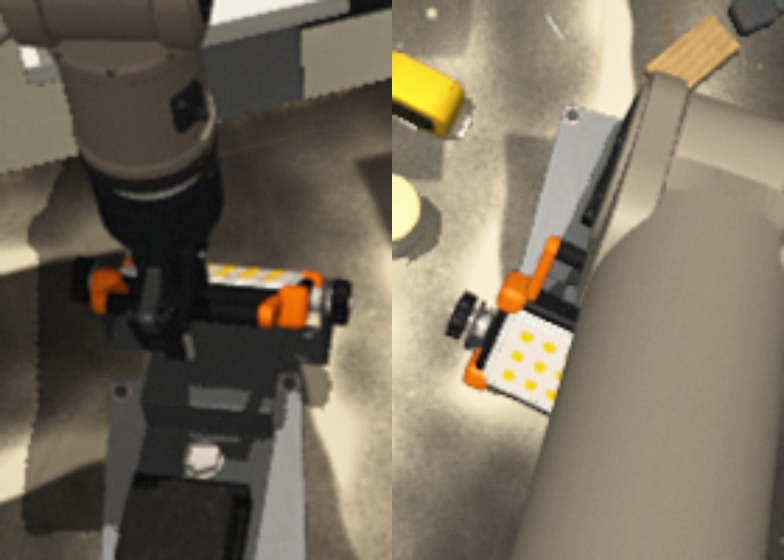

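The left crop shows the fingers straddling the bar around (160,300), clear of the head. I'll close them.

Request:
pendant(rows="0,0,0,0,0,0;0,0,0,0,0,0;0,0,0,0,0,0;0,0,0,0,0,0;0,0,0,0,0,0", aperture=0, force=40)

```text
clock: 3.0
tcp_pos: [0.589, -0.0931, 0.1809]
orientation: [2.644, 1.695, 0.003]
contact_force: [0.4, 0.6, 5.6]
grip_width: 0.0136
gripper_force: 39.1
```

```bash
python3 -c "
from h import *
o=r.get_obs();print(o['orientation'],o['tcp_pos'],o['moment'])
yb=-.44;c=np.array([.6148,-.1044]);b=o['tcp_pos'][:2]-c
print('bracket frame',b@[np.cos(yb),np.sin(yb)],b@[-np.sin(yb),np.cos(yb)])"
```

```text
[2.64441967 1.69483519 0.00265391] [ 0.58898121 -0.09314599  0.18089737] [0.20776269 0.03995416 0.08459921]
bracket frame -0.028153120080442712 -0.0008151570318774559
```

Scaled: -0.0308 m / 0.25 = -0.1232, -0.022 m / 0.25 = -0.088.

Request:
pendant(rows="0,-0.026,-0.022,0,0,0;0,-0.0548,-0.0408,0,0,0;0,-0.088,-0.0584,0,0,0;0,-0.1232,-0.0736,0,0,0;0,-0.1232,-0.0736,0,0,0", force=30)

```text
clock: 3.5
tcp_pos: [0.5632, -0.0813, 0.2011]
orientation: [2.64, 1.691, 0.01]
contact_force: [4.0, -2.0, 11.4]
grip_width: 0.0136
gripper_force: 37.5
```

Request:
pendant(rows="0,-0.0308,-0.01,0,0,0;0,-0.0624,-0.0172,0,0,0;0,-0.096,-0.022,0,0,0;0,-0.1304,-0.0232,0,0,0;0,-0.1304,-0.0232,0,0,0")

```text
clock: 4.0
tcp_pos: [0.5345, -0.0682, 0.2078]
orientation: [2.64, 1.69, 0.013]
contact_force: [2.3, -2.1, 16.6]
grip_width: 0.0136
gripper_force: 38.4
```

```bash
python3 -c "
from h import *
o=r.get_obs();print(o['orientation'],o['tcp_pos'],o['moment'])
yb=-.44;c=np.array([.6148,-.1044]);b=o['tcp_pos'][:2]-c
print('bracket frame',b@[np.cos(yb),np.sin(yb)],b@[-np.sin(yb),np.cos(yb)])"
```

```text
[2.63974527 1.69041057 0.013197  ] [ 0.53454786 -0.06817689  0.20784085] [-0.60483347 -0.84998011  0.05460971]
bracket frame -0.08803710976708952 -0.0014096319166058482
```

Scaled: -0.003 m / 0.25 = -0.012.

Request:
pendant(rows="0,0,-0.012,0,0,0;0,0,-0.012,0,0,0")

```text
clock: 4.2
tcp_pos: [0.5323, -0.0672, 0.2082]
orientation: [2.642, 1.693, 0.005]
contact_force: [4.0, -0.9, 2.5]
grip_width: 0.0137
gripper_force: 36.9
```

```bash
cat > look.py <<'E'
from h import *
import sys
c=np.array([.6148,-.1044])
def face():
    for n in("side","top"):
        p,d=grab_frame(n); W=cloud(n,d); p=p.astype(int)
        np.savez(n+"_l.npz",p=p.astype(np.uint8),d=d)
        ok=(d>0)&(W[...,0]>.38)&(W[...,0]<.8)&(W[...,1]>-.28)&(W[...,1]<.08)
        red=ok&(p[...,2]>150)&(p[...,1]<60)&(p[...,0]<60)&(W[...,2]<.04)
        print(n,"red",W[red].round(4)[:12].tolist())
        og=ok&(p[...,2]>180)&(p[...,1]<150)&(p[...,1]>60)&(p[...,0]<70)&(W[...,2]>.04)
        yb=-.268; q=W[og]-[*c,0]; q=np.c_[q[:,:2]@[np.cos(yb),np.sin(yb)],q[:,:2]@[-np.sin(yb),np.cos(yb)],q[:,2]]
        q=q[abs(q[:,0]+.09)<.09]
        for l,h in((.06,.1),(.1,.13),(.13,.165),(.165,.22)):
            k=q[(q[:,2]>l)&(q[:,2]<h)]
            if len(k): print(l,len(k),np.percentile(k,[3,50,97],axis=0).round(4).tolist())
face()
E
python3 look.py; python3 -c "
from h import *
a,b=np.load('side_l.npz')['p'],np.load('top_l.npz')['p']
cv2.imwrite('pics/b.png',np.hstack([cv2.resize(a[150:360,190:330],None,fx=2.8,fy=2.8),cv2.resize(b[150:360,300:440],None,fx=2.8,fy=2.8)]))"
```

```text
side red [[0.7229, -0.1525, 0.0149], [0.7221, -0.1551, 0.0098], [0.7241, -0.1531, 0.013], [0.725, -0.1555, 0.0118], [0.7258, -0.1536, 0.0123], [0.7272, -0.156, 0.0121], [0.7284, -0.1541, 0.0136], [0.7387, -0.1369, 0.0086], [0.7413, -0.1374, 0.01], [0.7427, -0.1379, 0.0086], [0.7434, -0.1403, 0.0068], [0.7443, -0.1384, 0.0076]]
0.06 4 [[-0.0852, 0.0806, 0.0733], [-0.0675, 0.0815, 0.0761], [-0.0649, 0.0889, 0.0767]]
0.13 107 [[-0.0913, 0.0714, 0.1571], [-0.0762, 0.0812, 0.16], [-0.0651, 0.0906, 0.1629]]
0.165 26 [[-0.0833, 0.0667, 0.205], [-0.0767, 0.0703, 0.2095], [-0.0722, 0.0743, 0.2122]]
top red []
0.06 13 [[-0.096, 0.0809, 0.0713], [-0.0933, 0.0876, 0.0743], [-0.088, 0.0906, 0.0772]]
0.13 62 [[-0.0939, 0.0735, 0.154], [-0.08, 0.0807, 0.1595], [-0.0676, 0.0901, 0.1635]]
0.165 28 [[-0.0875, 0.0659, 0.1969], [-0.0829, 0.0701, 0.2087], [-0.0755, 0.0742, 0.2126]]
```

View pics/b.png

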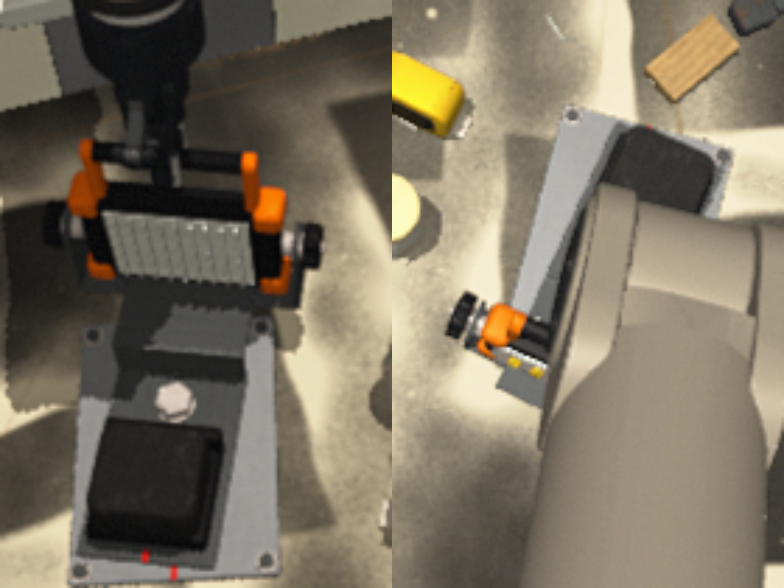

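The lamp is nearly upright, with its bar top at about z 0.212. The bracket mark is at (145,557) in the left crop and the plate mark at (174,573). The swivel is still about -0.16, so I'll turn it about the bolt axis.

Scaled: -0.0147 m / 0.25 = -0.0588, -0.0073 m / 0.25 = -0.0292, -0.163 rad / 0.7854 = -0.2075.

Request:
pendant(rows="-0.0148,0.0004,0,0,0,-0.0509;-0.0292,0.0012,0,0,0,-0.1019;-0.044,0.0032,0,0,0,-0.1528;-0.0588,0.006,0,0,0,-0.2075;-0.0588,0.006,0,0,0,-0.2075")

```text
clock: 4.8
tcp_pos: [0.5275, -0.0812, 0.2082]
orientation: [2.495, 1.904, 0.005]
contact_force: [4.9, -0.7, 3.8]
grip_width: 0.0136
gripper_force: 37.1
```

Request:
pendant(rows="0,0,0,0,0,0")

```text
clock: 4.9
tcp_pos: [0.5275, -0.0812, 0.2082]
orientation: [2.496, 1.903, 0.004]
contact_force: [4.9, -1.8, 4.0]
grip_width: 0.0136
gripper_force: 37.1
```

```bash
cat >> look.py <<'E'
def plane():
    z=np.load("side_l.npz"); W=cloud("side",z["d"]); q=W.reshape(-1,3)-[*c,0]; yb=-.268
    q=np.c_[q[:,:2]@[np.cos(yb),np.sin(yb)],q[:,:2]@[-np.sin(yb),np.cos(yb)],q[:,2]]
    k=q[(abs(q[:,1])<.05)&(q[:,2]>.075)&(q[:,2]<.15)&(abs(q[:,0]+.075)<.03)]
    for i in range(5):
        A=np.c_[k[:,1:],np.ones(len(k))]; s=np.linalg.lstsq(A,k[:,0],rcond=None)[0]; e=k[:,0]-A@s; k=k[abs(e)<2*e.std()+1e-4]
    print("rear face: n",len(k),"tilt",s[1],"swivel",-s[0],"x at z.109",s[2]+.109*s[1],"sd",e.std())
plane()
o=r.get_obs(); b=o['tcp_pos'][:2]-c; print("tcp base",b@[np.cos(.268),-np.sin(.268)],b@[np.sin(.268),np.cos(.268)],o["tcp_pos"][2])
E
python3 look.py
```

```text
side red [[0.7286, -0.1356, 0.0149], [0.7272, -0.1338, 0.0103], [0.7302, -0.1361, 0.014], [0.7302, -0.1343, 0.0126], [0.7325, -0.1366, 0.0147], [0.7331, -0.1348, 0.0146], [0.7318, -0.1372, 0.0081], [0.7339, -0.1353, 0.0115], [0.7348, -0.1383, 0.0055], [0.7361, -0.1364, 0.007], [0.7391, -0.1369, 0.0095], [0.7404, -0.1374, 0.0077]]
0.06 7 [[-0.1047, 0.0663, 0.0725], [-0.0805, 0.0722, 0.0739], [-0.0791, 0.0745, 0.0752]]
0.13 99 [[-0.1016, 0.059, 0.1571], [-0.0861, 0.0675, 0.1603], [-0.0772, 0.0754, 0.1635]]
0.165 34 [[-0.093, 0.0518, 0.1697], [-0.0864, 0.0572, 0.2092], [-0.0825, 0.0607, 0.2124]]
top red []
0.06 14 [[-0.1082, 0.0664, 0.0698], [-0.1053, 0.0719, 0.0744], [-0.1006, 0.0755, 0.0769]]
0.1 1 [[-0.1087, 0.0235, 0.1089], [-0.1087, 0.0235, 0.1089], [-0.1087, 0.0235, 0.1089]]
0.13 68 [[-0.1059, 0.0569, 0.155], [-0.0911, 0.066, 0.1589], [-0.0795, 0.076, 0.1635]]
0.165 24 [[-0.0976, 0.0518, 0.207], [-0.0929, 0.0556, 0.2092], [-0.0858, 0.0599, 0.2121]]
rear face: n 825 tilt 0.010989110265557822 swivel 0.0056929411574168 x at z.109 -0.07799863880199155 sd 0.0011939581805107016
tcp base -0.09029954853592666 -0.000723194717091235 0.20821358795387807
```

Scaled: -0.0012 m / 0.25 = -0.0048.

Request:
pendant(rows="0,-0.0048,0,0,0,0;0,-0.0048,0,0,0,0")

```text
clock: 5.2
tcp_pos: [0.5267, -0.081, 0.2082]
orientation: [2.495, 1.902, 0.005]
contact_force: [5.6, -2.6, 3.2]
grip_width: 0.0136
gripper_force: 37.0
```

```bash
python3 look.py | tail -2; python3 -c "
from h import *
a=np.load('side_l.npz')['p']
cv2.imwrite('pics/m.png',np.hstack([cv2.resize(a[280:365,205:300],None,fx=5,fy=5,interpolation=cv2.INTER_CUBIC),cv2.resize(a[335:365,230:255],(325,425),interpolation=cv2.INTER_CUBIC)]))"
```

```text
rear face: n 828 tilt 0.004864069951145855 swivel 0.004544309714027937 x at z.109 -0.07797450174167744 sd 0.001261038495795778
tcp base -0.09117654935093605 -0.0007632411756808702 0.20821924456446586
```

View pics/m.png

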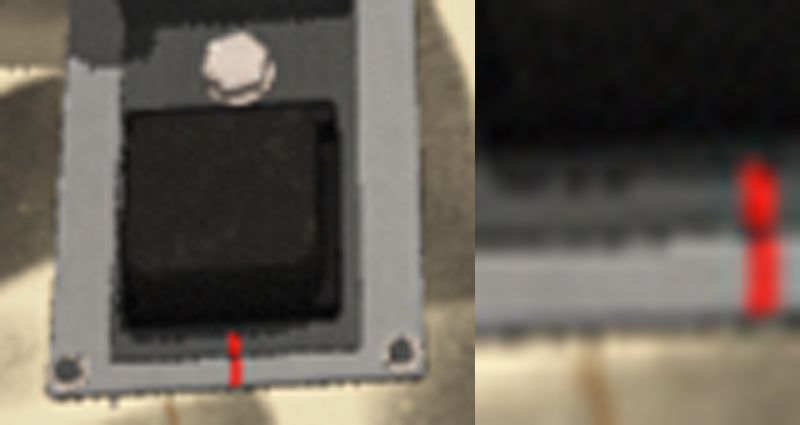

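The marks line up, at (235,342) upper and (236,370) lower, with tilt about 0.005. The bolt hexagon is visible at (238,65). I'll release, rise clear, then check the lamp and fit the bolt angle.

Request:
pendant(rows="0,0,0,0,0,0;0,0,0,0,0,0;0,0,0,0,0,0", aperture=0.05)

```text
clock: 5.6
tcp_pos: [0.5235, -0.0802, 0.2065]
orientation: [-2.497, -1.903, 0.003]
contact_force: [0.0, -0.2, -1.0]
grip_width: 0.0498
gripper_force: 0.0
```

Request:
pendant(rows="0,0,-0.08,0,0,0;0,0,-0.16,0,0,0;0,0,-0.28,0,0,0;0,0,-0.4,0,0,0;0,0,-0.4,0,0,0")

```text
clock: 6.1
tcp_pos: [0.5262, -0.0808, 0.3105]
orientation: [2.496, 1.903, 0.007]
contact_force: [0.2, 0.4, -0.7]
grip_width: 0.0501
gripper_force: 0.0
```

Request:
pendant(rows="-0.16,0,0,0,0,0;-0.32,0,0,0,0,0;-0.48,0,0,0,0,0;-0.64,0,0,0,0,0;-0.8,0,0,0,0,0")

```text
clock: 6.6
tcp_pos: [0.4704, -0.2741, 0.3061]
orientation: [-2.496, -1.904, 0.001]
contact_force: [0.3, -0.6, 0.1]
grip_width: 0.05
gripper_force: 0.0
```

```bash
python3 look.py; cat > hexfit.py <<'E'
from h import *
from scipy.optimize import minimize
c0=np.array([.6148,-.1044]); base=-.268; S=8
for n in("side","top"):
    p=np.mean([grab_frame(n)[0].astype(float) for _ in range(3)],0).mean(-1)
    u,v=proj(n,[[*c0,.022]])[0].round().astype(int); w=15
    I=p[v-w:v+w+1,u-w:u+w+1]
    def ren(x):
        b,dx,dy,m,br,ws,bg=x
        a=base+b+np.arange(6)*np.pi/3; C=np.r_[c0,0]+[dx,dy,0]
        H=lambda z:C+np.c_[.01386*np.cos(a),.01386*np.sin(a),np.full(6,z)]
        t=np.arange(40)*np.pi/20; Wd=C+np.c_[.015*np.cos(t),.015*np.sin(t),np.full(40,.017)]
        o=np.full(((2*w+1)*S,)*2,bg,np.float32)
        P=lambda X:np.round(((proj(n,X)-[u-w,v-w]+.5)*S-.5)*16).astype(np.int32)
        cv2.fillConvexPoly(o,P(Wd),float(ws),cv2.LINE_AA,4)
        cv2.fillConvexPoly(o,cv2.convexHull(P(np.r_[H(.017),H(.027)])),float(m),cv2.LINE_AA,4)
        cv2.fillConvexPoly(o,P(H(.027)),float(br),cv2.LINE_AA,4)
        return cv2.resize(o,I.shape[::-1],interpolation=cv2.INTER_AREA)
    yy,xx=np.mgrid[-w:w+1,-w:w+1]; M=(xx**2+yy**2<11**2)
    best=[]
    for b in np.radians(range(-30,30,4)):
        f=lambda x:(np.clip(abs(ren(x)-I),0,80)[M]**2).mean()
        s=minimize(f,[b,0,0,150,220,200,70],method="Nelder-Mead",options=dict(maxiter=900,initial_simplex=np.array([[b,0,0,150,220,200,70]]+[list(np.array([b,0,0,150,220,200,70])+d) for d in np.diag([.12,.002,.002,-40,20,-40,-20])])))
        best.append((s.fun,*s.x))
    best.sort(); 
    for q in best[:4]: print(n,"%.0f"%q[0],"bolt deg %.1f"%np.degrees((q[1]+np.pi/6)%(np.pi/3)-np.pi/6),np.round(q[2:],4))
    k=14; cv2.imwrite(f"pics/hex_{n}.png",np.hstack([cv2.resize(z.astype(np.uint8),None,fx=k-2,fy=k-2,interpolation=cv2.INTER_NEAREST) for z in(I,ren(best[0][1:]))]))
E
python3 hexfit.py
```

```text
side red [[0.7284, -0.1356, 0.0146], [0.728, -0.1337, 0.0121], [0.7295, -0.1361, 0.0122], [0.7296, -0.1343, 0.011], [0.7315, -0.1367, 0.0123], [0.7318, -0.1348, 0.0116], [0.734, -0.1372, 0.0134], [0.7348, -0.1353, 0.0139], [0.7354, -0.1364, 0.0055], [0.739, -0.1369, 0.0094], [0.7405, -0.1374, 0.008], [0.7417, -0.1379, 0.006]]
0.06 8 [[-0.0974, 0.0644, 0.0727], [-0.0802, 0.0702, 0.0753], [-0.078, 0.0744, 0.0764]]
0.13 157 [[-0.1019, -0.0741, 0.1563], [-0.0865, 0.0617, 0.1601], [-0.0777, 0.0753, 0.1627]]
0.165 57 [[-0.0945, -0.0592, 0.1706], [-0.0882, 0.0535, 0.2088], [-0.0836, 0.0605, 0.212]]
top red []
0.06 21 [[-0.108, -0.0732, 0.069],
[... 1023 characters left out ...]
exfit.py", line 22, in <lambda>
    f=lambda x:(np.clip(abs(ren(x)-I),0,80)[M]**2).mean()
                            ~~~^^^
  File "hexfit.py", line 15, in ren
    cv2.fillConvexPoly(o,P(Wd),float(ws),cv2.LINE_AA,4)
                         ~^^^^
  File "hexfit.py", line 14, in <lambda>
    P=lambda X:np.round(((proj(n,X)-[u-w,v-w]+.5)*S-.5)*16).astype(np.int32)
                          ~~~~^^^^^
  File "h.py", line 11, in proj
    K,R,t=cam(n); p=(np.atleast_2d(X)@R.T+t)@K.T; return p[:,:2]/p[:,2:]
          ~~~^^^
  File "h.py", line 5, in cam
    c=camera_info(n); return np.array(c["camera_matrix"]),np.array(c["R"]),np.array(c["t"])
ValueError: time passes only in moves, steps and waits
```

```bash
sed -i 's/^def cam(n):/import functools\n@functools.cache\ndef cam(n):/' h.py; sed -i 's/cv2.LINE_AA/cv2.LINE_8/g' hexfit.py; time python3 hexfit.py; python3 -c "
from h import *
a,b=cv2.imread('pics/hex_side.png'),cv2.imread('pics/hex_top.png')
print(a.shape)
cv2.imwrite('pics/hx.png',cv2.resize(np.vstack([a,b]),(594,594)))"
```

```text
side 329 bolt deg -10.3 [3.000000e-04 2.000000e-04 9.635530e+01 1.962377e+02 1.567423e+02
 6.482660e+01]
side 330 bolt deg -10.0 [3.000000e-04 2.000000e-04 9.470710e+01 1.963505e+02 1.574596e+02
 6.472960e+01]
side 330 bolt deg -11.3 [4.000000e-04 2.000000e-04 9.562600e+01 1.959829e+02 1.579888e+02
 6.468230e+01]
side 331 bolt deg -11.3 [3.000000e-04 2.000000e-04 9.558330e+01 1.964183e+02 1.562869e+02
 6.447710e+01]
top 129 bolt deg -18.7 [-7.000000e-04  1.300000e-03  1.892281e+02  2.308819e+02  1.764764e+02
  1.061756e+02]
top 131 bolt deg -16.2 [-7.000000e-04  1.400000e-03  1.752315e+02  2.314294e+02  1.767135e+02
  1.056296e+02]
top 131 bolt deg -16.2 [-7.000000e-04  1.300000e-03  1.797263e+02  2.327268e+02  1.799781e+02
  1.055001e+02]
top 132 bolt deg -19.6 [-7.000000e-04  1.200000e-03  1.780304e+02  2.298285e+02  1.840269e+02
  1.054285e+02]
(372, 744, 3)
real	0m21.375s
user	0m15.772s
sys	0m0.247s
```

View pics/hx.png

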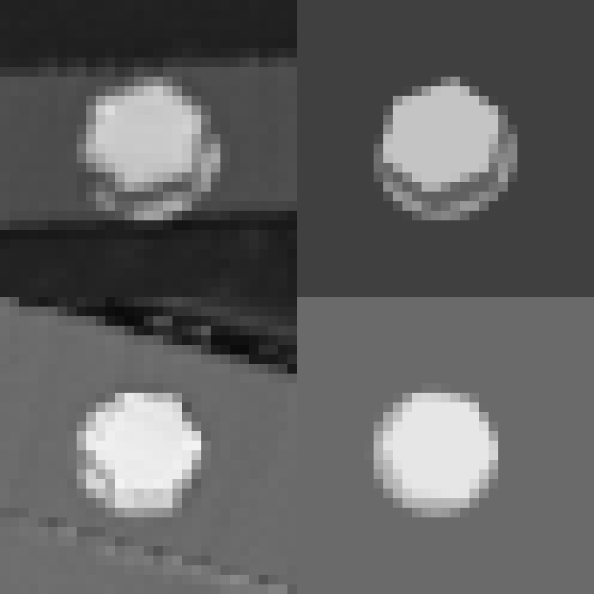

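The hexagon is visible in both views, but a single shade per part is too crude. I'll refit with a free shade per facet and scan over the bolt angle.

```bash
cat > hex2.py <<'E'
from h import *
from scipy.optimize import minimize
c0=np.array([.6148,-.1044]); base=-.268; S=10; w=11; tot=0; D=np.arange(-30,30,2)
for n,rad in(("side",8.5),("top",8)):
    K,R,t=cam(n); eye=-R.T@t
    I=np.mean([grab_frame(n)[0].astype(float) for _ in range(4)],0).mean(-1)
    u,v=proj(n,[[*c0,.022]])[0].round().astype(int); I=I[v-w:v+w+1,u-w:u+w+1]
    yy,xx=np.mgrid[-w:w+1,-w:w+1]; M=(xx**2+yy**2<rad**2)&(I>(55 if n=="side" else 60))
    def cost(b,x):
        a=base+b+np.arange(7)*np.pi/3; C=np.r_[c0+x[:2],0]
        H=lambda z:C+np.c_[.01386*np.cos(a),.01386*np.sin(a),np.full(7,z)]
        lab=np.zeros(((2*w+1)*S,)*2,np.uint8)
        P=lambda X:np.round(((proj(n,X)-[u-w,v-w]+.5)*S-.5)*16).astype(np.int32)
        t=np.arange(40)*np.pi/20
        for z in(.013,.017): cv2.fillConvexPoly(lab,P(C+np.c_[.015*np.cos(t),.015*np.sin(t),np.full(40,z)]),1,cv2.LINE_8,4)
        h,l=H(.027),H(.017)
        for i in range(6):
            m=a[i]+np.pi/6
            if (eye-C)@[np.cos(m),np.sin(m),0]>0: cv2.fillConvexPoly(lab,P(np.array([h[i],h[i+1],l[i+1],l[i]])),2+i,cv2.LINE_8,4)
        cv2.fillConvexPoly(lab,P(h[:6]),8,cv2.LINE_8,4)
        A=np.stack([cv2.GaussianBlur(cv2.resize((lab==k).astype(np.float32),I.shape,interpolation=cv2.INTER_AREA),(0,0),.4)[M] for k in range(9)],-1)
        s=np.linalg.solve(A.T@A+1e-2*np.eye(9),A.T@I[M]); e=abs(A@s-I[M])
        return np.where(e<15,e**2,30*e-225).mean()
    best=[]
    for b in np.radians(D):
        r_=[minimize(lambda x:cost(b,x),[0,0],method="Nelder-Mead",options=dict(initial_simplex=[[ox,oy],[ox+.0012,oy],[ox,oy+.0012]],maxiter=60,xatol=5e-5)) for ox,oy in((0,0),(-.001,.001))]
        q=min(r_,key=lambda s:s.fun); best.append((q.fun,*q.x))
    best=np.array(best); tot=tot+best[:,0]/best[:,0].min(); k=best[:,0].argmin()
    print(n,"best",D[k],best[k].round(4)); print(dict(zip(D.tolist(),best[:,0].round().astype(int).tolist())))
print("joint",D[np.argmin(tot)],tot.round(2))
E
python3 hex2.py
```

```text
side best -12 [ 1.463753e+02 -0.000000e+00  2.000000e-04]
{-30: 245, -28: 234, -26: 222, -24: 208, -22: 191, -20: 174, -18: 160, -16: 151, -14: 147, -12: 146, -10: 150, -8: 156, -6: 166, -4: 177, -2: 192, 0: 206, 2: 218, 4: 228, 6: 239, 8: 248, 10: 257, 12: 263, 14: 269, 16: 274, 18: 276, 20: 276, 22: 274, 24: 269, 26: 262, 28: 254}
top best -16 [ 1.540208e+02 -7.000000e-04  1.200000e-03]
{-30: 172, -28: 169, -26: 166, -24: 166, -22: 165, -20: 162, -18: 157, -16: 154, -14: 154, -12: 158, -10: 163, -8: 173, -6: 183, -4: 193, -2: 201, 0: 205, 2: 209, 4: 209, 6: 210, 8: 209, 10: 207, 12: 205, 14: 201, 16: 199, 18: 198, 20: 196, 22: 192, 24: 187, 26: 183, 28: 178}
joint -14 [2.79 2.7  2.6  2.5  2.38 2.24 2.11 2.03 2.01 2.03 2.09 2.19 2.32 2.46
 2.62 2.74 2.84 2.92 3.   3.05 3.1  3.13 3.14 3.16 3.17 3.16 3.12 3.06
 2.98 2.89]
```

The bolt is at about -13° and its axis at about (0.6145,-0.1038), so the closing line is at world 61.6° (1.075 rad). I'll go to a hover above it.

```bash
python3 -c "
from h import *
print(r.get_obs()['joints'].round(2)); go([.6145,-.1038,.30],1.075)"
```

```text
[-0.18  0.24  0.71  1.83 -0.18  1.13  0.33]
d [0.2012 0.0928 0.0072] r [ 1.000e-04  0.000e+00 -1.343e+00] dist 0.222
```

The rows are not in the units I measure in: shifts go in shares of 0.25 m and turns go in shares of 45 degrees. I convert before sending: 0.15 m / 0.25 = 0.6, 0.13 m / 0.25 = 0.52, -0.65 rad / 0.7854 = -0.8276.

Request:
pendant(rows="0.14,0.06,0.008,0,0,-0.1655;0.28,0.12,0.012,0,0,-0.331;0.4,0.18,0.016,0,0,-0.4966;0.52,0.24,0.02,0,0,-0.6621;0.6,0.28,0.024,0,0,-0.8276", aperture=0.045, force=60)

```text
clock: 8.05
tcp_pos: [0.5806, -0.1445, 0.3009]
orientation: [-1.749, -2.61, -0.001]
contact_force: [-0.1, 0.8, 0.2]
grip_width: 0.0449
gripper_force: 0.0
```

```bash
python3 -c "
from h import *
go([.6145,-.1038,.30],1.075)"
```

```text
d [0.0248 0.0468 0.0009] r [ 6.00e-04 -4.00e-04 -6.85e-01] dist 0.053
```

Scaled: 0.0468 m / 0.25 = 0.1872, 0.037 m / 0.25 = 0.148, -0.685 rad / 0.7854 = -0.8722.

Request:
pendant(rows="0.02,0.036,0,0,0,-0.1783;0.04,0.072,0,0,0,-0.3565;0.06,0.112,0,0,0,-0.5348;0.08,0.148,0,0,0,-0.713;0.0992,0.1872,0,0,0,-0.8722")

```text
clock: 8.55
tcp_pos: [0.6134, -0.1064, 0.3011]
orientation: [-0.775, -3.044, -0.0]
contact_force: [-0.0, -0.1, 0.9]
grip_width: 0.0449
gripper_force: 0.0
```

Request:
pendant(rows="0,0,0,0,0,0;0,0,0,0,0,0")

```text
clock: 8.75
tcp_pos: [0.6129, -0.1071, 0.301]
orientation: [-0.788, -3.041, 0.0]
contact_force: [0.1, -0.8, 0.7]
grip_width: 0.045
gripper_force: 0.0
```

```bash
python3 -c "
from h import *
go([.6145,-.1038,.10],1.075);print(r.get_obs()['joints'].round(2))"
```

```text
d [2.00e-04 3.70e-03 2.01e-01] r [-0.0004 -0.0003 -0.0114] dist 0.201
[-0.21  0.36  0.37  1.65 -0.14  1.16  1.26]
```

Scaled: 0.18 m / 0.25 = 0.72, 0.15 m / 0.25 = 0.6, -0.011 rad / 0.7854 = -0.014.

Request:
pendant(rows="0,0.012,0.12,0,0,-0.014;0,0.012,0.28,0,0,-0.014;0,0.012,0.44,0,0,-0.014;0,0.012,0.6,0,0,-0.014;0,0.012,0.72,0,0,-0.014")

```text
clock: 9.25
tcp_pos: [0.6131, -0.1049, 0.1189]
orientation: [-0.772, -3.043, 0.002]
contact_force: [0.3, -0.0, -0.9]
grip_width: 0.045
gripper_force: 0.0
```

Request:
pendant(rows="0,0,0,0,0,0;0,0,0,0,0,0")

```text
clock: 9.45
tcp_pos: [0.6146, -0.1049, 0.1218]
orientation: [-0.77, -3.046, 0.001]
contact_force: [-0.4, -0.5, -0.1]
grip_width: 0.0446
gripper_force: 0.0
```

```bash
python3 -c "
from h import *
go([.6145,-.1038,.0375],1.075);
p,d=grab_frame('side');t,_=grab_frame('top')
cv2.imwrite('pics/d.png',np.hstack([cv2.resize(p[130:360,170:330],None,fx=2.5,fy=2.5),cv2.resize(t[130:360,280:440],None,fx=2.5,fy=2.5)]))"
```

```text
d [0.0006 0.001  0.0843] r [-0.0007  0.      0.0006] dist 0.084
```

View pics/d.png

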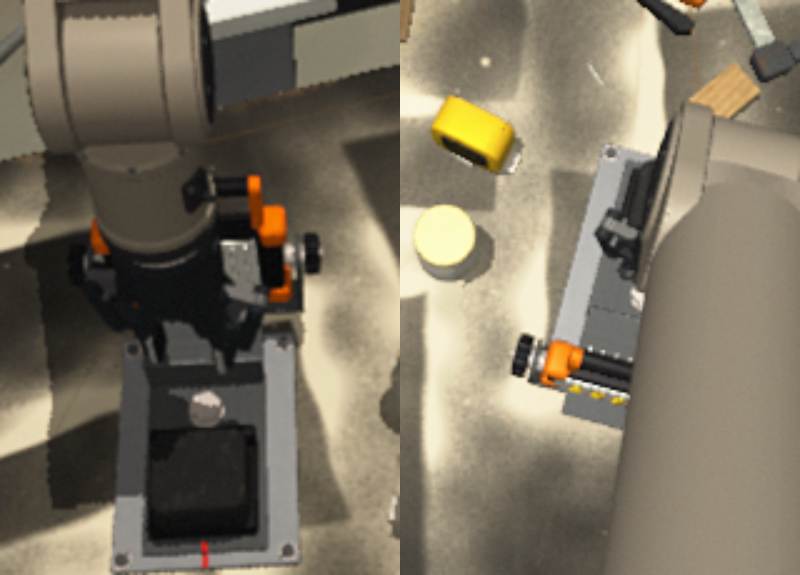

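The tool sits over the gap with the fingers on either side of the bolt line. The wrist is clear of the handle. I'll descend carefully.

Scaled: 0.055 m / 0.25 = 0.22, 0.05 m / 0.25 = 0.2.

Request:
pendant(rows="0,0.004,0.06,0,0,0;0,0.004,0.12,0,0,0;0,0.004,0.16,0,0,0;0,0.004,0.2,0,0,0;0,0.004,0.22,0,0,0")

```text
clock: 10.05
tcp_pos: [0.6144, -0.1031, 0.0646]
orientation: [-0.766, -3.045, 0.001]
contact_force: [-0.5, -0.1, 0.2]
grip_width: 0.0447
gripper_force: 0.0
```

Request:
pendant(rows="0,0,0.024,0,0,0;0,0,0.048,0,0,0;0,0,0.072,0,0,0;0,0,0.092,0,0,0;0,0,0.092,0,0,0")

```text
clock: 10.55
tcp_pos: [0.6146, -0.1031, 0.0424]
orientation: [-0.766, -3.046, 0.0]
contact_force: [1.3, 0.2, -0.4]
grip_width: 0.0448
gripper_force: 0.0
```

```bash
python3 -c "
from h import *
go([.6145,-.1038,.0375],1.075);print(r.get_obs()['moment'].round(2))"
```

```text
d [-0.0002 -0.0007  0.0049] r [-0.0004 -0.0011  0.0029] dist 0.005
[ 0.02 -0.02  0.05]
```

Scaled: 0.005 m / 0.25 = 0.02, 0.003 m / 0.25 = 0.012, 0.002 rad / 0.7854 = 0.0025.

Request:
pendant(rows="0,-0.002,0.012,0,0,0.0025;0,-0.002,0.02,0,0,0.0025;0,-0.002,0.02,0,0,0.0025")

```text
clock: 10.85
tcp_pos: [0.6148, -0.1036, 0.038]
orientation: [-0.769, -3.046, -0.0]
contact_force: [0.3, 0.0, -0.1]
grip_width: 0.0451
gripper_force: 0.0
```

Request:
pendant(rows="0,0,0,0,0,0;0,0,0,0,0,0;0,0,0,0,0,0;0,0,0,0,0,0;0,0,0,0,0,0", aperture=0, force=20)

```text
clock: 11.35
tcp_pos: [0.6151, -0.1035, 0.0385]
orientation: [0.769, 3.046, 0.0]
contact_force: [-0.2, 1.0, 2.8]
grip_width: 0.0236
gripper_force: 21.0
```

```bash
python3 -c "
from h import *
go([.6145,-.1038,.0375],1.075);print(r.get_obs()['moment'].round(2))"
```

```text
d [ 0.0004 -0.0005  0.001 ] r [0.0004 0.0003 0.0012] dist 0.001
[0.16 0.14 0.06]
```

Request:
pendant(rows="0,0,0,0,0,0;0,0,0,0,0,0;0,0,0,0,0,0;0,0,0,0,0,0;0,0,0,0,0,0", aperture=0, force=60)

```text
clock: 11.85
tcp_pos: [0.6151, -0.1035, 0.0386]
orientation: [0.769, 3.046, 0.001]
contact_force: [-1.2, 1.8, 5.8]
grip_width: 0.0217
gripper_force: 58.6
```

```bash
python3 look.py | tail -2; python3 -c "
from h import *
o=r.get_obs();print(o['moment'].round(2),o['contact_force'].round(1))
p=np.load('side_l.npz')['p']
cv2.imwrite('pics/e.png',cv2.resize(p[215:365,180:330],None,fx=4,fy=4,interpolation=cv2.INTER_CUBIC))"
```

```text
rear face: n 165 tilt 0.010204636802719241 swivel 0.015205048243465559 x at z.109 -0.07771269810405802 sd 0.0010757572350781639
tcp base -3.220587556900947e-06 0.0009190527210292267 0.038639948896778104
[0.24 0.32 0.08] [-0.8  1.7  4.8]
```

View pics/e.png

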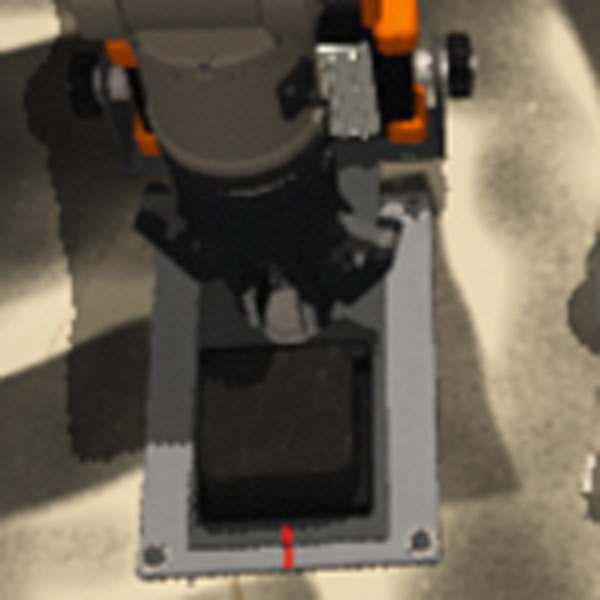

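The fingers hold the bolt head at (285,312), the red marks are in line at (288,545), and the lamp is still upright. The job is ready to hand in.

```bash
python3 -c "
from h import *
print(r.hand_in())"
```

```text
the job is handed in; nothing more can be done
None
```

The lamp stands upright and square with the two red marks in line, and I handed in with the gripper holding the bolt head across two flats at about 60 N, fingertips about 7–8 mm below its top; the flats' angle is a camera estimate (about ±2°), so the bolt may have turned that much on gripping.

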